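Lock the dish carrier into the transport dock

TASK

Put the dish carrier into its seat on the grey transport dock, tongue towards the stud, so that it sits flat and its edge holds the limit-switch lever down. Then push the linch pin fully home through the stud, over the tongue, and after that flip its sprung ring over the stud until it lies flat around the pin's end. Keep the carrier about level while you carry it, do not knock the other things on the bench about, and let go of everything at the end.

Things in the scene. Friction and masses are not known exactly. Their poses are not given: they have to be found in the camera images.
- carrier_handle (a point): Middle of the loose carrier's black handle bar, its grip: bar 84 mm long (carrier's y), 14 wide (x), 12 high, on posts at its two ends; 32 mm clear below it, 24 over the dishes. This point is 60 mm above the carrier's underside, over the middle of its base plate; z up. The carrier starts flat on the table; 0.36 to 0.54 kg.
- carrier: Aluminium dish carrier, origin under the middle of its base plate. Base plate 100 (x) x 96 (y) x 10 mm, on it a 90 x 90 x 12 mm block with four small dishes. A flat tongue, 44 mm wide (x), 10 thick, sticks out 34 mm from the middle of the base plate's -y edge.
- dock: Fixed grey housing, 150 (x) x 280 (y) x 22 mm high, origin under its middle. On it from -y to +y: pin knob, ringed pin head, stud, seat with a dark warm pad, limit switch. Low guides that lean outwards, tops 39 mm above the table, surround the seat with about 4 mm play a side and leave a gap for the tongue.
- dock_seat (a point): Centre of the carrier's seat, on the warm pad's top, 30 mm above the table, 45 mm to +y of the dock's origin. Axes are the dock's: +y from stud to seat, z up. A seated carrier has its axes along the dock's (tongue to -y, towards the stud), its underside on the pad and its handle point 60 mm straight above this point.
- stud_top (a point): Middle of the top of the dock's upright steel stud, 18 mm across, 59 mm above the table, 95 mm to -y of dock_seat. The pin's hole runs through it along the dock's y, its axis 9 mm below this point. The seated tongue ends about 13 mm from the stud's axis, its top 40 mm above the table, below the pin.
- pin_knob (a point): Middle of the outer (-y) face of the disc knob (26 mm across, 7 thick) on the linch pin's head; 50 mm above the table, 28 above the housing; nothing stands behind it. The 9 mm pin lies along the dock's y, its nose already in the stud's hole. Push the knob to the dock's +y. The ring's hinge is 24 mm to +y of this point, level with it.
- pin (a joint): How far the pin is pushed in, m: 0 drawn out, 0.030 fully home (head against the stud, pin across above the carrier's tongue). Slides stiffly, about 2.5 N, and stays where it is left. Starts at 0 to 0.006.
- ring_bow (a point): Middle of the bow (far end) of the steel wire ring on the pin's head, 54 mm from its hinge axis, which runs along the dock's x. The ring is a loop of 6 mm wire, 46 mm wide outside; it travels with the pin. At the start it stands up, leaning slightly back over the knob, the bow's middle 103 mm above the table.
- ring (a joint): Angle of the ring, rad: 0 flat (level, round the stud, bow just beyond the pin's tip), 1.57 upright, 1.75 its open stop, where it starts. Its stiff hinge keeps it up there; pushed forward past about 1.1, its light spring snaps it flat; under 1 N at the bow moves it. With the pin not home the bow lands on the stud and cannot lie flat.
- lever_roller (a point): Middle of the white roller (8 mm across) on the end of the limit switch's hinged steel lever, 38 mm to +y of dock_seat, 10 mm inside the seated carrier's +y edge. Its top stands 10 mm above the pad when up.
- lever (a joint): Angle of the limit-switch lever, rad: 0 up, about 0.41 when the +y edge of the seated carrier holds it down, 0.5 its stop. Sprung, about 1.3 N at the roller.
- dishes: Bystander, leave it alone: stack of three clear culture dishes, 60 mm across, 46 mm high; origin under its middle.
- medium: Bystander, leave it alone: amber bottle, 54 mm across, 115 mm high; origin under its middle.
- oil: Bystander, leave it alone: small glass jar, 44 mm across, 70 mm high; origin under its middle.
- tip_box: Bystander, leave it alone: blue box with a clear cover, 120 x 80 x 68 mm; origin under its middle.
- tube_rack: Bystander, leave it alone: white tube rack, 60 x 170 mm, 92 mm high; origin under its middle.
- beaker: Bystander, leave it alone: glass beaker, 64 mm across, 85 mm high; origin under its middle.
- timer: Bystander, leave it alone: flat white timer, 60 x 80 x 20 mm; origin under its middle.
Things that resemble listed ones, but are neither listed nor needed, are in the scene too. Leave any yellow look-alike of the carrier alone.

How it is judged:
By the outcome, as a careful person would: the job done as asked, in the order asked, and still so for the second after the job is handed in, with the robot touching nothing.
It also fails if it takes over 58 s, if anything falls off the work surface, if the arm or the gripper's body presses on something with over 40 N, if the wrist force passes 120 N, or if a joint passes its speed limit or range.

ROBOT

A 6-joint arm with a two-finger parallel gripper is mounted at the origin on the work surface. World frame = base frame: x ahead of the robot, y to its left, z up, the work surface at z = 0. Lengths are in mm, angles in rad, forces in N, time in s.
With the tool pointing down it reaches from about 300 to 775 mm from the base axis. Payload 14.6 kg.
Tool frame: the origin (TCP) lies on the centre line of the jaws, within the pads' length; the fingertips stand 8 mm ahead of it and the grasp point (between the pads) lies 11 mm behind it; z points along the fingers, y is the direction in which the jaws open and shut (so a half turn about z gives the same grasp; the last joint's range is limited). The gripper opens to 94 mm and grips with 3 to 60 N. Pads are 16 mm wide; open, the fingers measure 119 mm over their backs; the gripper's body (75 mm by 177 mm) begins 78 mm behind the grasp point.
Start: joints at [-1.21, 0.3, 1.521, -0, 1.321, -0.067], TCP at [228.171, -500.427, 213.446] pointing down, gripper open.
Joint ranges: [-3.03, 3.03], [-0.79, 2.21], [0.23, 2.52], [-1.04, 4.18], [0, 3.07], [-2.55, 2.55]. Speed limits (rad/s): [2.22, 2.22, 2.57, 3.14, 3.14, 3.14].

INTERFACE

Orientations are given as [roll, pitch, yaw] about the fixed x, y, z axes, in that order (R = Rz(yaw) Ry(pitch) Rx(roll)).
In Python, from cell import read_state, cams, manip gives the robot as it stands.
- The arm moves only by the shell command python3 -m handwheel 'ROWS' [OPENING] [FORCE]. ROWS is JSON, a list of rows, each a list of 4 numbers: the shift along the tool's x, y, z in m, then the turn about the tool's z in degrees. In form: [[dx, dy, dz, turn], ...]. A call has 1 to 5 rows; each row is the pose to reach, as a shift and turn from the pose measured when the call began, along the tool's axes at that moment; what a row does not reach only later rows make up. A row lasts 1/8 s, in which the tool goes at most 62.5 mm and 10.7 degrees, less where a joint would pass 70% of its speed; a pose out of reach is approached as far as the arm can. A call with a gripper value outside its range is refused whole. OPENING is the closure, from 0 (fully open) to 1 (shut), set as the call begins (- or left out, the last holds). The fingers move at their own pace and stop on an object; FORCE is the grip in N (left out, the last holds). Time passes only in rows, so rows that repeat a pose let the fingers close. It gives the time, the measured TCP pose, the force and the opening at its end, in the units of the state.
- read_state(): the state, without advancing time (a new reading comes with each control period).
- cams.camera(name): name is "side" or "top" or "wrist"; returns the picture (400x640x3 uint8, red, green, blue); there is no depth.
- cams.get_calibration(name): a dict with "vertical_fov" (degrees; the focal length in pixels is half the picture's height over the tangent of half this angle, whatever the lens; pixels are square), "cx", "cy" (the principal point, pixels), "dist_coeffs" ([k1, k2, p1, p2, k3] as OpenCV has them; the pictures are not rectified), "R" (3x3) and "t" (3): a world point X has camera coordinates R X + t. Camera axes: x right, y down, z forward; pixel columns grow to the right and rows downward; lengths in mm; the calibration is good to about 2 mm. A picture is of the moment at which its call begins: read the wrist's pose just before it. get_calibration takes no time and is no camera call; for the wrist camera it gives the pose at the moment of the call.
- manip.sign_off(): hands the job in, once; it reports no verdict.
The state is a dict: "clock": time; "joints": joint angles; "qd": joint speeds; "effort": joint torques, N m; "eef_pos": TCP position; "eef_rot": TCP orientation; "wrist_force": force on the tool from outside, world axes, zero at the start; "moment": the same for the moment, N m; "finger_gap": finger opening in mm.
Only numpy, scipy, OpenCV 4.12 (cv2) and the standard library are available. Lean on these libraries where they do the work, as an engineer would, in place of code of your own. Each camera call takes 0.05 s, during which the arm holds its last target. There are 200 camera calls.

## Working session

There is one attempt and no reset: what is moved stays moved. The work goes in short steps, Python scripts to look and compute and a shell command to move; the robot and the scene stay as the last step left them, time stands still between calls to the robot, and variables do not carry over. Pictures are saved under pics/ and viewed, about 8 in all and at most 12, crops included, and the job is handed in when it is done.

```bash
ls; mkdir -p pics
cat > h.py <<'E'
import numpy as np, cv2
from cell import read_state, cams, manip
def cal(n):
    c=cams.get_calibration(n); f=200/np.tan(np.radians(c["vertical_fov"])/2)
    K=np.array([[f,0,c["cx"]],[0,f,c["cy"]],[0,0,1]]); return K,np.array(c["dist_coeffs"],float),np.array(c["R"]),np.array(c["t"],float)
def shot(n,name):
    C=cal(n); im=cams.camera(n); cv2.imwrite(f"pics/{name}.png",im[:,:,::-1]); np.savez(f"pics/{name}.npz",K=C[0],d=C[1],R=C[2],t=C[3]); return im
def load(name):
    z=np.load(f"pics/{name}.npz"); return z["K"],z["d"],z["R"],z["t"]
def ray(C,uv):
    K,d,R,t=C; p=cv2.undistortPoints(np.array([[uv]],float),K,d)[0,0]
    v=R.T@np.array([p[0],p[1],1]); return -R.T@t, v/np.linalg.norm(v)
def onz(C,uv,z):
    o,v=ray(C,uv); return o+v*(z-o[2])/v[2]
def proj(C,X):
    K,d,R,t=C; return cv2.projectPoints(np.array(X,float).reshape(-1,3),cv2.Rodrigues(R)[0],t,K,d)[0][:,0]
def tri(a,b):
    (o1,v1),(o2,v2)=a,b; s=np.linalg.lstsq(np.c_[v1,-v2],o2-o1,rcond=None)[0]
    p,q=o1+s[0]*v1,o2+s[1]*v2; return (p+q)/2,np.linalg.norm(p-q)
E
python3 - <<'E'
from h import *
for n in("top","side"):
    shot(n,n+"0"); C=load(n+"0"); print(n,C[1],-C[2].T@C[3],C[2][2])
s=read_state(); print(s)
E
```

```text
pics
top [-0.11166822  0.          0.          0.          0.        ] [ 218.47658536  -37.55296498 1498.80622523] [ 0.19406996 -0.004666   -0.98097659]
side [-0.02644734  0.          0.          0.          0.        ] [221.49800336 776.16254594 776.72569318] [ 0.26602108 -0.72859671 -0.63117322]
{'clock': 0.1, 'joints': array([-1.20957202e+00,  3.00410525e-01,  1.52152823e+00,  9.51435289e-06,
        1.32069242e+00, -6.66034522e-02]), 'qd': array([ 0.00073694, -0.00351638, -0.00193786,  0.00043167,  0.00064502,
        0.00019473]), 'effort': array([ 1.21574834e-03, -5.32643938e+01, -3.53284335e+01,  7.10244407e-02,
        2.35128589e-02, -6.61844911e-05]), 'eef_pos': array([ 228.10896534, -500.21389415,  212.94190646]), 'eef_rot': array([-3.14055704e+00, -7.83138244e-05,  4.27825363e-01]), 'wrist_force': array([ 0.04088217, -0.05707801, -0.34201004]), 'moment': array([-0.06159539,  0.00623358, -0.02338298]), 'finger_gap': 94.00166229988379}
```

View pics/top0.png

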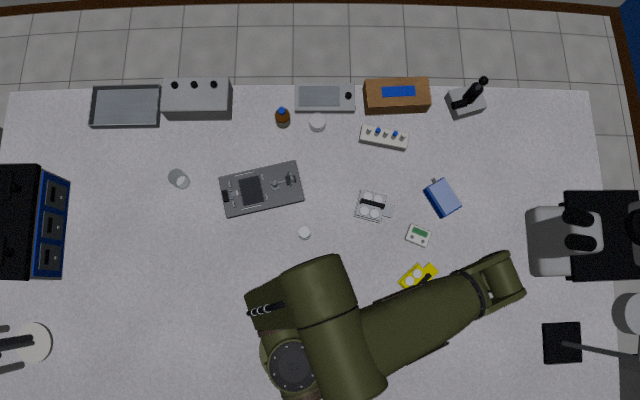

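View pics/side0.png

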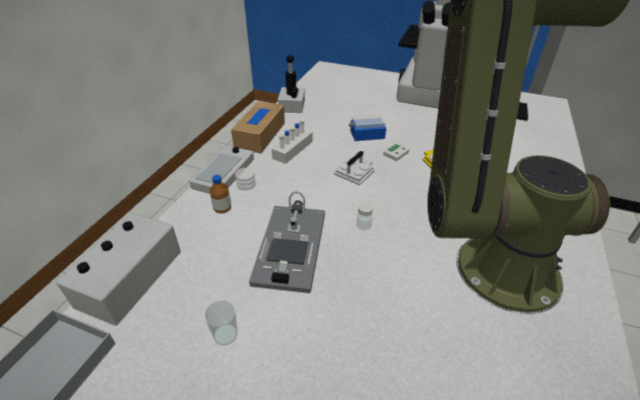

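The top view shows the dock at about (261,189) with its knob end to the right, and the carrier at about (372,205). Next I'll enlarge both and measure roughly.

Run:
```python
from h import *
a=cv2.imread("pics/top0.png");b=cv2.imread("pics/side0.png")
r=lambda im,x,y,w,h:cv2.resize(im[y:y+h,x:x+w],(400,300),interpolation=cv2.INTER_CUBIC)
cv2.imwrite("pics/comp1.png",np.vstack([np.hstack([r(a,212,152,100,75),r(a,340,170,80,60)]),np.hstack([r(b,225,185,140,105),r(b,325,140,60,45)])]))
C=load("top0")
g=cv2.cvtColor(a,cv2.COLOR_BGR2GRAY)
m=((g<130)).astype(np.uint8); m[:,:212]=0;m[:,312:]=0;m[:155]=0;m[225:]=0
m=cv2.morphologyEx(m,cv2.MORPH_CLOSE,np.ones((5,5)))
c=max(cv2.findContours(m,0,2)[0],key=cv2.contourArea);rr=cv2.minAreaRect(c);bp=cv2.boxPoints(rr);print("dock",rr)
P=np.array([onz(C,p,22) for p in bp]);print(P.round(1),P.mean(0),[np.linalg.norm(P[i]-P[i-1]).round(1) for i in range(4)])
m=((g<50)).astype(np.uint8); m[:,:350]=0;m[:,395:]=0;m[:185]=0;m[225:]=0
c=max(cv2.findContours(m,0,2)[0],key=cv2.contourArea);rr=cv2.minAreaRect(c);bp=cv2.boxPoints(rr);print("handle",rr)
P=np.array([onz(C,p,66) for p in bp]);print(P.round(1),P.mean(0))
K,d,R,t=cal("wrist");print("wrist cam",-R.T@t,R)
for u in((0,0),(640,0),(640,400),(0,400)):print(onz((K,d,R,t),u,0).round())
```

```text
dock ((260.94940185546875, 188.7808837890625), (43.322933197021484, 81.3991470336914), 77.00537872314453)
[[585.4 280.4  22. ]
 [651.3   1.6  22. ]
 [499.5 -32.7  22. ]
 [435.6 240.6  22. ]] [542.98405025 122.47931804  22.        ] [np.float64(155.0), np.float64(286.5), np.float64(155.7), np.float64(280.7)]
handle ((372.09228515625, 203.1615447998047), (24.46991539001465, 4.648406505584717), 15.255120277404785)
[[ 485.9 -215.1   66. ]
 [ 501.3 -219.6   66. ]
 [ 479.1 -299.    66. ]
 [ 463.7 -294.3   66. ]] [ 482.49064717 -256.99828389   66.        ]
wrist cam [ 302.86503313 -465.21518122  383.78245633] [[ 0.41535097 -0.9096603  -0.00130787]
 [-0.87196683 -0.3985489   0.28431079]
 [-0.25914749 -0.11694834 -0.95873128]]
[267. -56.   0.]
[ 589. -763.    0.]
[   89. -1233.    -0.]
[-417. -129.    0.]
```

View pics/comp1.png

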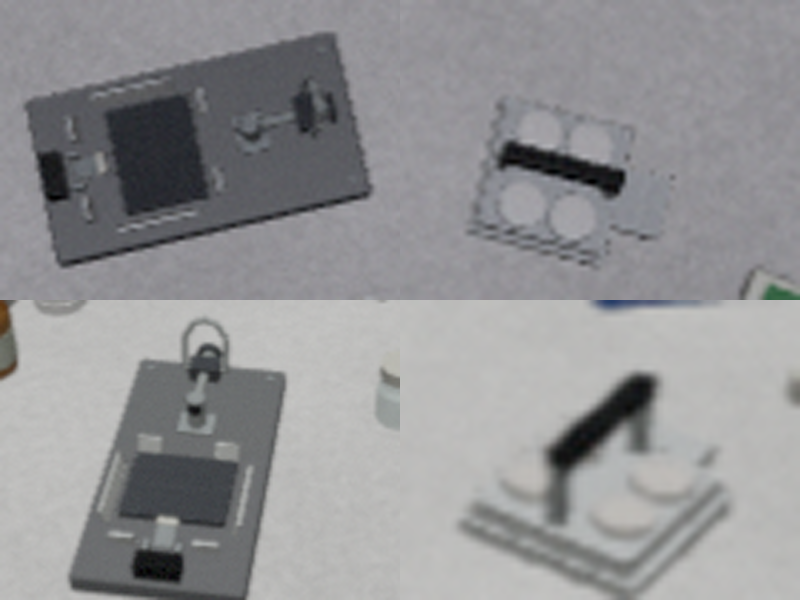

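```bash
python3 -m handwheel '[[0.055,-0.02,0,-10],[0.115,-0.04,0,-20],[0.175,-0.06,0,-30],[0.235,-0.08,0,-40],[0.29,-0.1,0,-50]]' 0
python3 -m handwheel '[[0.03,0.025,0,0],[0.03,0.025,0,0]]'
python3 - <<'E'
from h import *
s=read_state();print(s['eef_pos'],s['eef_rot'],s['clock'])
im=shot("wrist","w1")
E
```

```text
clock: 0.72
eef_pos: [451.7, -287.2, 212.9]
eef_rot: [-3.141, -0.001, 1.306]
wrist_force: [1.1, -1.0, 0.4]
finger_gap: 93.9
clock: 0.98
eef_pos: [485.0, -263.0, 212.4]
eef_rot: [-3.14, -0.001, 1.31]
wrist_force: [-0.2, 0.2, 0.4]
finger_gap: 93.5
[ 484.99060239 -263.04039879  212.3718751 ] [-3.13998085e+00 -1.25989274e-03  1.30959218e+00] 0.975
```

View pics/w1.png

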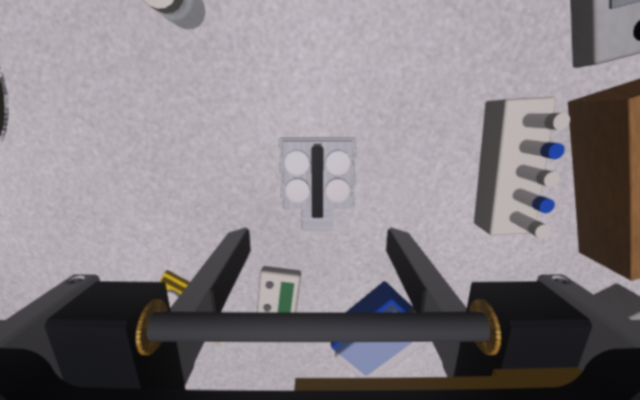

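The carrier is centred at (317,180) with its tongue pointing down in the picture, and the handle lines up with the tool.

Run:
```python
from h import *
a=cv2.imread("pics/w1.png");g=cv2.cvtColor(a,cv2.COLOR_BGR2GRAY);C=load("w1")
m=(g<75).astype(np.uint8);k=np.zeros_like(m);k[130:225,285:350]=1
c=max(cv2.findContours(m*k,0,2)[0],key=cv2.contourArea);print(cv2.minAreaRect(c))
bp=cv2.boxPoints(cv2.minAreaRect(c))
P=np.array([onz(C,p,66) for p in bp]);print(P.round(1),P.mean(0),[np.linalg.norm(P[i]-P[i-1]).round(1) for i in range(4)])
e=[P[i]-P[i-1] for i in range(4)];l=max(e,key=np.linalg.norm);print(np.degrees(np.arctan2(l[1],l[0])))
s=read_state();d=P.mean(0)-s['eef_pos'];y=s['eef_rot'][2];print(d,"tool",d[0]*np.cos(y)+d[1]*np.sin(y),d[0]*np.sin(y)-d[1]*np.cos(y),np.degrees(y))
```

```text
((317.0, 180.5), (71.0, 10.0), 90.0)
[[ 490.4 -212.1   66. ]
 [ 501.1 -214.9   66. ]
 [ 479.9 -295.5   66. ]
 [ 468.5 -292.5   66. ]] [ 484.97324321 -253.73697903   66.        ] [np.float64(83.3), np.float64(11.0), np.float64(83.3), np.float64(11.9)]
74.73076850772638
[   1.02757411   10.37035106 -146.4022863 ] tool 10.281412571904813 -1.7007777944862004 74.94821174572148
```

```bash
python3 -m handwheel '[[0.009,-0.0017,0.04,0],[0.009,-0.0017,0.09,0],[0.009,-0.0017,0.13,0],[0.009,-0.0017,0.155,0],[0.009,-0.0017,0.163,0]]' 0.5
python3 -m handwheel '[[0,0,0.0,0],[0,0,0.0,0]]'
python3 -m handwheel '[[0,0,0.0,0],[0,0,0.0,0],[0,0,0,0],[0,0,0,0]]' 1 35
```

```text
clock: 1.65
eef_pos: [483.1, -255.2, 48.2]
eef_rot: [-3.137, -0.002, 1.307]
wrist_force: [0.3, -0.4, 0.9]
finger_gap: 49.0
clock: 1.9
eef_pos: [483.3, -255.8, 49.2]
eef_rot: [-3.139, -0.001, 1.306]
wrist_force: [-0.2, -0.5, -0.7]
finger_gap: 46.8
clock: 2.4
eef_pos: [483.5, -255.9, 49.4]
eef_rot: [-3.14, -0.001, 1.306]
wrist_force: [0.9, 0.1, 1.1]
finger_gap: 13.8
```

```bash
python3 -m handwheel '[[0,0,-0.01,0],[0,0,-0.04,0],[0,0,-0.09,0],[0,0,-0.14,0],[0,0,-0.19,0]]'
python3 -m handwheel '[[0.02,0.003,-0.015,-2],[0.07,0.01,-0.02,-9],[0.13,0.018,-0.02,-17],[0.19,0.026,-0.02,-24],[0.24,0.032,-0.02,-28]]'
python3 -m handwheel '[[0,0,0,0],[0,0,0,0]]'
python3 - <<'E'
from h import *
s=read_state();print(s['eef_pos'],s['eef_rot'],s['clock'],s['finger_gap'])
im=shot("wrist","w2");shot("side","side2");shot("top","top2")
E
```

```text
clock: 3.02
eef_pos: [483.3, -255.9, 241.3]
eef_rot: [-3.139, -0.001, 1.306]
wrist_force: [0.5, -0.7, -4.3]
finger_gap: 13.9
clock: 3.65
eef_pos: [577.0, -29.3, 260.1]
eef_rot: [-3.138, -0.003, 1.8]
wrist_force: [0.4, 0.5, -4.9]
finger_gap: 13.9
clock: 3.9
eef_pos: [576.5, -28.7, 258.9]
eef_rot: [-3.135, -0.004, 1.801]
wrist_force: [-0.1, -0.0, -4.1]
finger_gap: 13.6
[576.5122815  -28.7377988  258.91660213] [-3.13524018 -0.00412618  1.80134614] 3.9 13.55521881906165
```

View pics/w2.png

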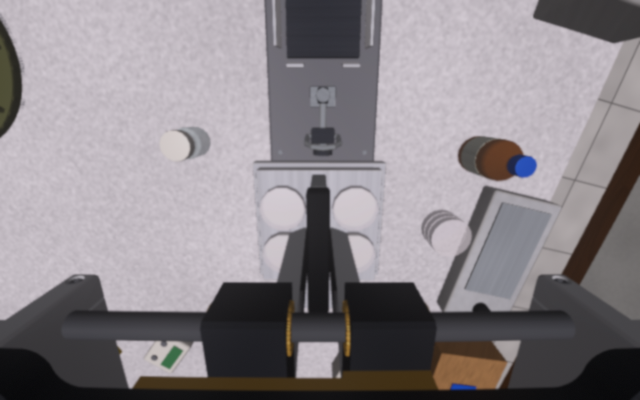

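The wrist view shows the dock ahead: pad at columns 287–361 down to row 58, stud near (322,94), knob near (322,138). The carrier hangs level and aligned.

Run:
```python
from h import *
a=cv2.imread("pics/w2.png");g=cv2.cvtColor(a,cv2.COLOR_BGR2GRAY).astype(float);C=load("w2")
def edges(row):  # strongest gradients at subset of columns
    d=cv2.GaussianBlur(g,(0,0),1)[row];return np.gradient(d)
L=[];Rr=[]
for r in range(75,155,8):
    e=edges(r);l=255+np.argmin(e[255:285]);q=365+np.argmax(e[365:395]);L.append(onz(C,(l,r),22));Rr.append(onz(C,(q,r),22))
L,Rr=np.array(L),np.array(Rr);print("width",np.linalg.norm((L-Rr).mean(0)));
for A in(L,Rr):
    p=np.polyfit(A[:,1],A[:,0],1);print("yaw",np.degrees(np.arctan(-p[0])),A.mean(0))
mid=(L+Rr)/2;p=np.polyfit(mid[:,1],mid[:,0],1);print("mid line",p)
PL,PR=[],[]
for r in range(6,52,6):
    e=edges(r);PL.append(onz(C,(278+np.argmin(e[278:298]),r),30));PR.append(onz(C,(350+np.argmax(e[350:368]),r),30))
pm=(np.array(PL)+np.array(PR))/2;print("pad mid",pm.mean(0),np.linalg.norm((np.array(PL)-np.array(PR)).mean(0)),"dockmid at that y",np.polyval(p,pm.mean(0)[1]))
# -y edge at row
col=cv2.GaussianBlur(g,(0,0),1)[:,[285,295,350,360]]
for j,c in enumerate((285,295,350,360)):
    d=np.gradient(col[:,j]);r=145+np.argmax(d[145:163]);pe=50+np.argmax(d[50:62]) ;print(c,r,onz(C,(c,r),22).round(1))
for c in(310,322,335):
    d=np.gradient(cv2.GaussianBlur(g,(0,0),1)[:,c]);r=50+np.argmax(d[50:66]);print("pad-y",c,r,onz(C,(c,r),30).round(1))
print("stud",onz(C,(322,94),59))
big=cv2.resize(a[0:160,250:395],None,fx=3.7,fy=3.7,interpolation=cv2.INTER_CUBIC)
b=cv2.imread("pics/side2.png");cv2.imwrite("pics/c2.png",big)
```

```text
width 148.76454089762268
yaw 13.019283660329089 [487.47667702  40.85348265  22.        ]
yaw 13.196440746631035 [632.28158971  74.9478501   22.        ]
mid line [-2.32868491e-01  5.73362374e+02]
pad mid [537.00622583 157.27351871  30.        ] 93.19233538479996 dockmid at that y 536.7383271549865
285 162 [524.  -22.6  22. ]
295 162 [538.  -19.3  22. ]
350 162 [615.3  -1.   22. ]
360 162 [629.4   2.3  22. ]
pad-y 310 58 [529.2 118.6  30. ]
pad-y 322 58 [544.2 122.1  30. ]
pad-y 335 58 [560.5 126.   30. ]
stud [554.67339989  77.4122393   59.        ]
```

View pics/c2.png

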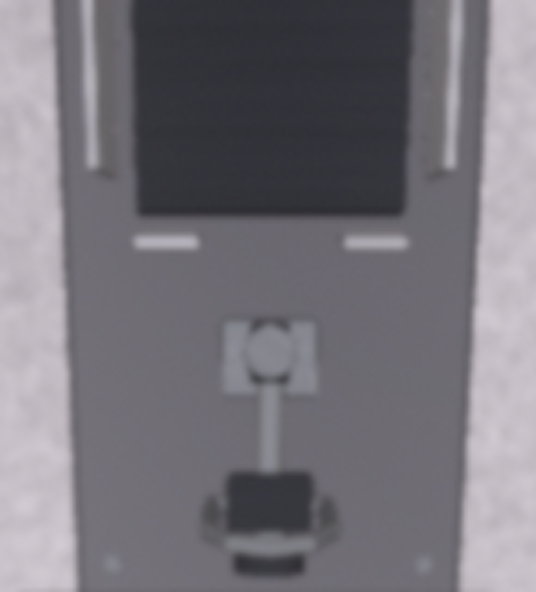

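Run:
```python
from h import *
T=load("top0");S=load("side0")
def pad(name,x0,x1,y0,y1,th):
    g=cv2.cvtColor(cv2.imread(f"pics/{name}.png"),cv2.COLOR_BGR2GRAY);m=np.zeros_like(g);m[y0:y1,x0:x1]=(g[y0:y1,x0:x1]<th)
    c=max(cv2.findContours(m,0,2)[0],key=cv2.contourArea);C=load(name)
    P=np.array([onz(C,p[0].astype(float),30) for p in c])[:,:2].astype(np.float32);return cv2.minAreaRect(P)
print(pad("top0",234,268,170,210,70),pad("side0",260,315,232,272,75))
a=cv2.cvtColor(cv2.imread("pics/w2.png"),cv2.COLOR_BGR2GRAY).astype(float);C=load("w2")
u=np.array([-.2266,.974]);e=np.array([483.3,-255.9]);tcp=np.array([576.5,-28.7])
print("col290",a[152:182,290].astype(int),"col350",a[152:182,350].astype(int))
for r,z in((162,219.9),(163,219.9),(168,231.9),(169,231.9)):
    p=onz(C,(320,r),z);print(r,z,(p[:2]-tcp)@u)
# lateral: block left/right edges at row 200 & 
g=np.gradient(cv2.GaussianBlur(a,(0,0),1)[200]);l=245+np.argmax(abs(g[245:262]));q=375+np.argmax(abs(g[375:392]));print(l,q)
x=np.array([.974,.2266])
for c in(l,q):print((onz(C,(c,200),231.9)[:2]-tcp)@x)
```

```text
((536.34375, 156.76307678222656), (96.9098129272461, 74.09381866455078), 13.468019485473633) ((536.1669311523438, 164.45010375976562), (92.2334976196289, 76.85749816894531), 13.08110523223877)
col290 [114 115 115 115 115 115 115 110 101 100 124 155 171 171 156 126 103 115
 150 173 178 179 179 178 179 179 179 180 179 180] col350 [112 111 112 112 112 111 111 108 100  97 118 151 171 172 156 127 104 116
 151 175 182 183 183 183 183 182 183 182 182 182]
162 219.9 49.77188934115111
163 219.9 49.02354028314846
168 231.9 47.444383756542564
169 231.9 46.73051133622033
261 375
-42.629951096414516
40.47462744047262
```

```bash
python3 -m handwheel '[[0.04,0.001,0,0],[0.09,0.002,0,0],[0.14,0.003,0,0],[0.185,0.004,0,0],[0.2,0.0046,0.0,0]]'
python3 -m handwheel '[[0,0,0.04,0],[0,0,0.09,0],[0,0,0.13,0],[0,0,0.145,0],[0,0,0.145,0]]'
python3 - <<'E'
from h import *
s=read_state();print(s['eef_pos'],s['eef_rot'],s['clock'],s['finger_gap'])
w=shot("wrist","w3");b=shot("side","side3")
c=cv2.resize(b[180:300,225:385],(800,600),interpolation=cv2.INTER_CUBIC)
cv2.imwrite("pics/c3.png",np.vstack([cv2.resize(c,(400,300)),cv2.resize(w[0:240,160:480],(400,300))])[:,:,::-1])
E
```

```text
clock: 4.68
eef_pos: [535.4, 166.9, 260.7]
eef_rot: [-3.137, -0.004, 1.8]
wrist_force: [-0.0, -1.3, -3.8]
finger_gap: 13.5
clock: 5.3
eef_pos: [535.0, 166.6, 115.9]
eef_rot: [-3.137, -0.004, 1.799]
wrist_force: [0.3, 1.0, -3.6]
finger_gap: 13.4
[534.96066773 166.63542076 115.9046857 ] [-3.13676343 -0.00362179  1.7987739 ] 5.3 13.408266685782413
```

View pics/c3.png

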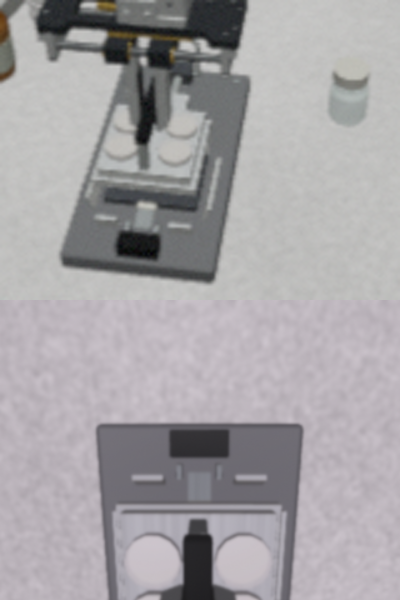

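Run:
```python
from h import *
g=cv2.GaussianBlur(cv2.cvtColor(cv2.imread("pics/w3.png"),cv2.COLOR_BGR2GRAY).astype(float),(0,0),1);C=load("w3")
u=np.array([-.2266,.974]);x=np.array([.974,.2266]);tcp=np.array([534.96,166.64])
for c in(260,300,350,380):
    r=90+np.argmin(np.gradient(g[90:115,c]));p=onz(C,(c,r),22)[:2]-tcp;print("end",c,r,p@u,p@x)
for r in(120,150):
    l=220+np.argmin(np.gradient(g[r,220:255]));q=385+np.argmax(np.gradient(g[r,385:415]));print("dock sides",[(onz(C,(c,r),22)[:2]-tcp)@x for c in(l,q)])
for c in(270,370):
    d=np.gradient(g[155:185,c]);print("car",c,g[155:185,c].astype(int))
for r in(180,):
    print(g[r,240:265].astype(int),g[r,375:400].astype(int))
for r,z in((163,76.9),(165,76.9),(168,88.9),(171,88.9)):print(r,z,(onz(C,(320,r),z)[:2]-tcp)@u)
for c in(250,252,254,386,388,390):print(c,(onz(C,(c,180),88.9)[:2]-tcp)@x,(onz(C,(c,180),76.9)[:2]-tcp)@x)
```

```text
end 260 98 97.97722632738504 -52.53172416040507
end 300 98 97.89181183613489 -17.110166961523007
end 350 98 97.89851406198217 27.065810348279328
end 380 98 97.96305555508286 53.58736721035743
dock sides [np.float64(-74.40716416953991), np.float64(73.65216931548511)]
dock sides [np.float64(-74.62604521540376), np.float64(73.92351552386967)]
car 270 [109 109 109 109 107 104 104 113 131 150 159 154 138 120 115 128 150 167
 176 179 179 180 179 179 179 180 180 180 180 180]
car 370 [106 106 106 106 105 102 101 107 125 146 158 155 139 119 111 120 141 159
 168 171 172 172 172 172 172 172 172 173 173 173]
[165 151 131 113 104 105 107 110 115 127 144 157 163 164 163 162 162 163
 166 168 170 172 173 174 175] [175 174 173 173 173 172 170 166 161 158 161 164 158 142 124 112 107 105
 103 102 109 129 155 175 185]
163 76.9 49.07068460607522
165 76.9 47.569810934992354
168 88.9 47.497932376692205
171 88.9 45.3523581480198
250 -49.579390242954474 -52.569594741172885
252 -48.144032762041725 -51.047295652311995
254 -46.70909286319839 -49.52543943904988
386 47.58452366517135 50.479673179485005
388 49.01461947155043 51.99639188683457
390 50.44498701867308 53.513398794644296
```

```bash
python3 -m handwheel '[[0.0015,0,0.01,0],[0.0015,0,0.02,0],[0.0015,0,0.028,0],[0.0015,0,0.033,0],[0.0015,0,0.0365,0]]'
python3 -m handwheel '[[0,0,0.001,0],[0,0,0.001,0]]'
```

```text
clock: 6.02
eef_pos: [535.2, 168.6, 80.7]
eef_rot: [-3.14, -0.004, 1.799]
wrist_force: [-0.3, -0.8, -2.6]
finger_gap: 13.6
clock: 6.28
eef_pos: [535.3, 168.7, 80.0]
eef_rot: [-3.14, -0.004, 1.799]
wrist_force: [-1.4, 0.4, -2.2]
finger_gap: 13.6
```

```bash
python3 -m handwheel '[[0,0,0.001,0],[0,0,0.002,0],[0,0,0.002,0]]'
python3 -m handwheel '[[0,0,0,0],[0,0,0,0],[0,0,0,0]]' 0.6
```

```text
clock: 6.65
eef_pos: [535.4, 169.2, 79.5]
eef_rot: [-3.141, -0.004, 1.799]
wrist_force: [-9.6, 2.1, 14.6]
finger_gap: 13.4
clock: 7.02
eef_pos: [535.5, 169.2, 79.4]
eef_rot: [-3.141, -0.004, 1.799]
wrist_force: [0.5, -0.3, 0.0]
finger_gap: 37.2
```

```bash
python3 -m handwheel '[[0,0,-0.02,0],[0,0,-0.06,0],[0,0,-0.11,0],[0,0,-0.16,0],[0,0,-0.17,0]]' 1
python3 -m handwheel '[[-0.04,0,0,0],[-0.09,0,0,0],[-0.14,0,0,0],[-0.19,0,0,0],[-0.2,0,0,0]]'; python3 -m handwheel '[[0,0,0,0],[0,0,0,0]]';python3 - <<'E'
from h import *
s=read_state();print(s['eef_pos'],s['eef_rot'],s['clock'],s['finger_gap'])
w=shot("wrist","w4");b=shot("side","side4")
cv2.imwrite("pics/c4.png",np.hstack([cv2.resize(w[0:200,240:400],(480,600),interpolation=cv2.INTER_CUBIC),cv2.resize(b[180:300,245:309],(320,600),interpolation=cv2.INTER_CUBIC)])[:,:,::-1])
E
```

```text
clock: 7.65
eef_pos: [536.6, 168.6, 252.7]
eef_rot: [3.137, -0.004, 1.799]
wrist_force: [0.2, 0.8, -0.5]
finger_gap: 0.1
clock: 8.28
eef_pos: [581.9, -28.6, 250.3]
eef_rot: [3.139, -0.005, 1.796]
wrist_force: [-0.9, 0.6, 0.3]
finger_gap: 0.8
clock: 8.52
eef_pos: [581.7, -27.5, 249.9]
eef_rot: [3.14, -0.005, 1.797]
wrist_force: [0.2, 0.4, 0.9]
finger_gap: 0.4
[581.68767231 -27.53060413 249.87851254] [ 3.13955376 -0.00497038  1.79732959] 8.525 0.3915505894825105
```

View pics/c4.png

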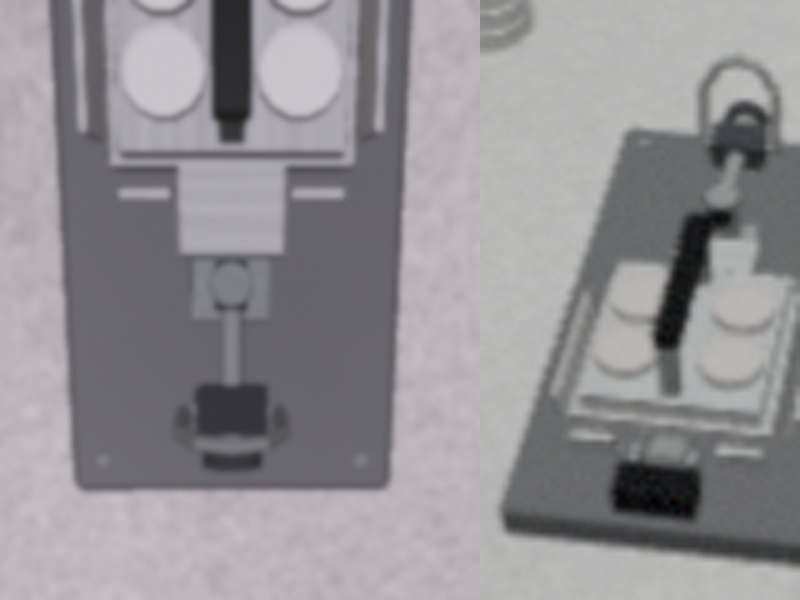

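Run:
```python
from h import *
C=load("w4");tcp=np.array([581.69,-27.53]);y=1.7973;u=np.array([np.cos(y),np.sin(y)]);v=np.array([np.sin(y),-np.cos(y)])
f=lambda r,c,z:(lambda p:(p@u,p@v))(onz(C,(240+c/3,r/3),z)[:2]-tcp)
print("stud",f(284,231,59));print("dock end",f(490,232,22));print("knob z63",f(468,232,63),"z60",f(468,232,60));print("tongue tip",f(255,231,40))
print("ring bow",f(440,232,103),"head front",f(385,232,62)); print("dock x",np.degrees(y)-90)
```

```text
stud (np.float64(107.14850563551558), np.float64(-1.5198215975658869))
dock end (np.float64(17.796488433868745), np.float64(-1.0861732992422688))
knob z63 (np.float64(33.8354194834128), np.float64(-1.1224812612361017)) z60 (np.float64(33.42002555490916), np.float64(-1.1198121354533228))
tongue tip (np.float64(119.90541261400868), np.float64(-1.5205273062639684))
ring bow (np.float64(49.72062921225464), np.float64(-1.1579298736418515)) head front (np.float64(67.74061545416609), np.float64(-1.1212411672125295))
dock x 12.97770451886285
```

```bash
python3 -m handwheel '[[0.01,-0.0012,0.04,0],[0.01,-0.0012,0.09,0],[0.01,-0.0012,0.14,0],[0.01,-0.0012,0.185,0],[0.01,-0.0012,0.2,0]]'; python3 -m handwheel '[[0.005,0,0,0],[0.01,0,0,0],[0.015,0,0,0],[0.02,0,0,0]]'
```

```text
clock: 9.25
eef_pos: [577.6, -16.1, 48.2]
eef_rot: [-3.141, -0.006, 1.799]
wrist_force: [0.3, -0.9, 0.8]
finger_gap: 0.5
clock: 9.75
eef_pos: [573.7, 3.6, 49.5]
eef_rot: [3.14, -0.005, 1.799]
wrist_force: [1.5, -3.8, 2.0]
finger_gap: 0.6
```

```bash
python3 -m handwheel '[[0.004,0,0,0],[0.008,0,0,0],[0.012,0,0,0],[0.016,0,0,0]]'; python3 -m handwheel '[[0.002,0,0,0],[0.004,0,0,0]]'
```

```text
clock: 10.25
eef_pos: [570.0, 19.4, 49.7]
eef_rot: [3.14, -0.005, 1.799]
wrist_force: [0.1, -2.2, 2.3]
finger_gap: 0.6
clock: 10.5
eef_pos: [569.4, 22.4, 49.8]
eef_rot: [3.14, -0.003, 1.799]
wrist_force: [3.9, -18.4, 0.8]
finger_gap: 0.3
```

```bash
python3 -m handwheel '[[0.0015,0,0,0],[0.003,0,0,0]]'
```

```text
clock: 10.75
eef_pos: [569.3, 22.5, 49.9]
eef_rot: [3.139, 0.002, 1.799]
wrist_force: [5.2, -30.8, -1.8]
finger_gap: 0.3
```

```bash
python3 -m handwheel '[[-0.01,0,0,0],[-0.02,0,0,0],[-0.02,0,-0.03,0],[-0.02,0,-0.05,0],[-0.02,0,-0.05,0]]'; python3 -m handwheel '[[0.01,0,0,0],[0.02,0,0,0],[0.03,0,0,0],[0.04,0,0,0],[0.05,0,0,0]]';  python3 - <<'E'
from h import *
b=shot("side","side5");cv2.imwrite("pics/c5.png",cv2.resize(b[180:300,225:385],(800,600),interpolation=cv2.INTER_CUBIC)[:,:,::-1])
E
```

```text
clock: 11.38
eef_pos: [574.4, 3.1, 101.0]
eef_rot: [3.137, 0.002, 1.799]
wrist_force: [-1.1, 0.3, 0.5]
finger_gap: 0.2
clock: 12.0
eef_pos: [562.8, 52.6, 100.8]
eef_rot: [3.137, 0.002, 1.799]
wrist_force: [0.4, 0.1, -0.5]
finger_gap: 0.8
```

View pics/c5.png

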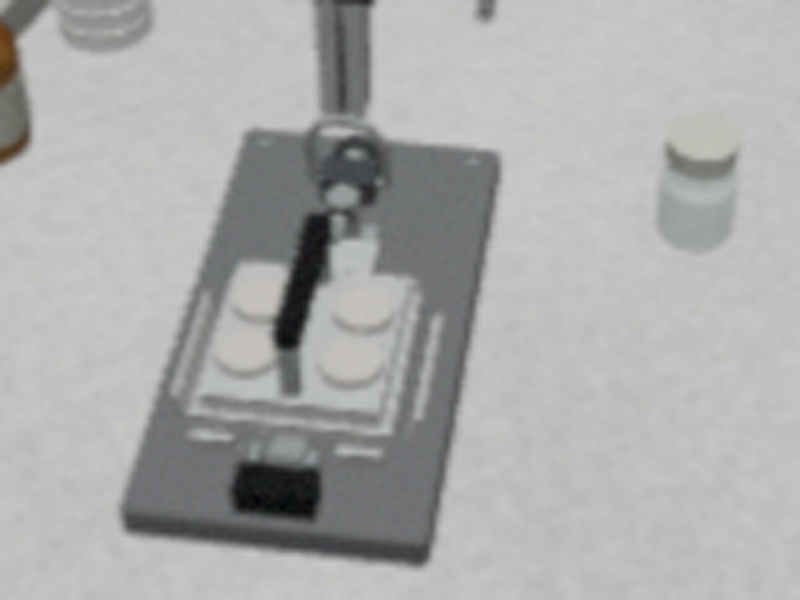

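The ring's bow is in front of the fingertips and tilting forward, so I'll keep pushing.

```bash
python3 -m handwheel '[[0.006,0,0,0],[0.012,0,0,0],[0.018,0,0,0],[0.022,0,0,0],[0.022,0,0,0]]'; python3 -m handwheel '[[0,0,-0.02,0],[0,0,-0.07,0],[-0.05,0,-0.12,0],[-0.11,0,-0.15,0],[-0.13,0,-0.15,0]]'; python3 -m handwheel '[[0,0,0,0],[0,0,0,0]]'
python3 - <<'E'
from h import *
s=read_state();print(s['eef_pos'],s['eef_rot'],s['clock'])
b=shot("side","side6");w=shot("wrist","w6")
cv2.imwrite("pics/c6.png",np.hstack([cv2.resize(b[190:290,235:335],(400,400),interpolation=cv2.INTER_CUBIC),cv2.resize(w[0:160,240:400],(400,400),interpolation=cv2.INTER_CUBIC)])[:,:,::-1])
E
```

```text
clock: 12.68
eef_pos: [557.6, 75.1, 100.8]
eef_rot: [3.137, 0.002, 1.8]
wrist_force: [-0.3, -0.4, -0.4]
finger_gap: 0.4
clock: 13.3
eef_pos: [587.1, -53.9, 253.4]
eef_rot: [3.134, 0.003, 1.798]
wrist_force: [0.1, -0.2, -0.7]
finger_gap: 0.2
clock: 13.55
eef_pos: [586.9, -53.4, 253.1]
eef_rot: [3.134, 0.003, 1.798]
wrist_force: [-0.1, 0.5, -0.0]
finger_gap: 0.3
[586.93800661 -53.3942274  253.09556312] [3.13411445e+00 2.91364258e-03 1.79831708e+00] 13.55
```

View pics/c6.png

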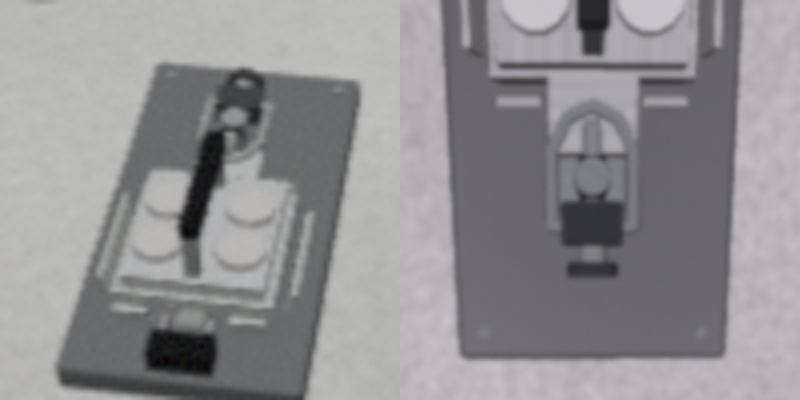

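Run:
```python
from h import *
C=load("w6");tcp=np.array([586.94,-53.39]);y=1.7983;u=np.array([np.cos(y),np.sin(y)])
f=lambda r,z:(onz(C,(317,r/2.5),z)[:2]-tcp)@u
s=f(178,59);print("stud",s,"bow mid-stud",f(108,50)-s,"(want 30)  if z=65:",f(108,65)-s,"tongue-base edge",f(78,40)-s,"want 47","knob",f(276,60)-s)
w=shot("wrist","w7");manip.sign_off();print(read_state()['clock'])
```

```text
stud 132.6067747230086 bow mid-stud 32.09959862974884 (want 30)  if z=65: 28.90596060194295 tongue-base edge 47.41380292572498 want 47 knob -44.70637352954354
the job is handed in; nothing more can be done
the job is handed in; nothing more can be done
```

The job is finished and handed in after about 14 s of robot time. The carrier is in its seat with the tongue towards the stud, the linch pin is home over the tongue, and the ring lies around the pin's end. The gripper is clear of everything.

What the last checks showed:
- **Carrier:** lowering it met firm contact at tool height 79.5 mm, where 79 mm was expected. The base edge then measured 47.4 mm from the stud axis, against 47 mm nominal.
- **Pin:** it travelled about 25 mm, then stopped hard at about 31 N. The final picture shows the head against the stud and the pin above the tongue.
- **Ring:** it snapped over when pushed. The bow measured about 32 mm beyond the stud axis, assuming it lies level; I expected about 30 mm, so the 2 mm difference is within my pixel accuracy. It looks flat in both views.
- **Limit-switch lever:** I did not see this directly, because the seated carrier hides the roller. I take it as held down from the carrier's seated height and position.
- **Bystanders:** I noticed none disturbed in the pictures I viewed, but I did not measure their positions.

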